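# Hold a lens barrel pressed in the checker's sprung V-saddle

### The job

Take the black lens barrel with the blue ring off its rest and lay it in the V of the lens checker, centred lengthwise on the V and with the blue-ringed end towards the checker's blue sensor head. With the fingers gripping it or pushing on top, press it gently straight down, bearing on both sides of the V, until the sprung V carriage has sunk about half of its 10 mm travel, and finish while still holding it pressed there for the reading. Do not disturb the barrel with the orange ring or anything else standing on the bench.

Things in the scene. Friction and masses are not known exactly. Their poses are not given: they have to be found in the camera images.
- barrel_center (a point): Centre of the barrel to check (on its axis, half-way along): plain black cylinder, diameter 36 mm, length 110 mm, 0.14 to 0.26 kg, a bright blue ring round one end. x along the axis, away from the blue end; z up at the start. It lies level on one of two identical rests, axis 40 mm above the bench; its middle 60 mm are clear of the rest's supports, free for fingers.
- barrel_ring (a point): Middle of the blue ring, on the barrel's axis, 46 mm from the barrel's centre towards the blue end (ring 12 mm wide).
- rest_a: Rest under the blue-ringed barrel, fixed: grey plate 100 x 60 x 10 mm with two white 90-degree V supports 14 mm thick, 37 mm either side of the middle (60 mm clear between), 55 mm over their outsides, tops 39 mm above the bench. Origin: centre of its underside; x along the V.
- checker: Lens checker, fixed: aluminium base 230 x 110 x 12 mm, at one end a blue sensor head 42 x 60 mm, its top 96 mm above the bench; on the base the sprung V carriage. Origin: at bench level below the centre of the V; x along the V away from the head, whose near face (window) is 91 mm from the origin on the -x side.
- seat (a point): Where the barrel's centre lies when seated: 61.5 mm above the bench with the carriage up, sinking with it. x along the V, away from the sensor head; z up. 90-degree V of two pairs of steel faces 14 mm thick, 37 mm either side of the middle (60 mm clear between for fingers), tops 1 mm below this point, 28 mm out at most. Carriage plate 116 x 94 mm, top 29.5 mm below this point.
- carriage (a joint): How far the V carriage has sunk, m: 0 up (start) to 0.010 (hard stop). A spring pushes it up: it starts to sink at about 5 N (barrel's weight included) and takes another 1.5 N per mm (about 12 to 13 N at half travel). The barrel's weight alone does not sink it.
- spare_center (a point): Centre of the other barrel, same size but with an orange ring, on the other rest: leave it.
- amber_bottle: Amber bottle 60 mm in diameter, 130 mm high; origin at the centre of its underside; leave it.
- white_jar: White jar 68 mm in diameter, 85 mm high, origin at the centre of its underside; leave it.
- beaker: Glass beaker 72 mm in diameter, 85 mm high, origin at the centre of its underside; leave it.
- end_cap: Red cap, disc 42 mm in diameter, 14 mm high, origin at the centre of its underside; leave it.
- tip_box: Yellow box 60 x 90 x 55 mm, origin at the centre of its underside; leave it.
- barrel: The same blue-ringed barrel; its origin and axes are those of its centre point.

How it is judged:
By the outcome, as a careful person would: the job done as asked, in the order asked, and still so for the second after the job is handed in, while the arm keeps its last pose, push and grip.
It also fails if it takes over 45 s, if anything falls off the work surface, if the arm or the gripper's body presses on something with over 40 N, if the wrist force passes 120 N, or if a joint passes its speed limit or range.

### The arm

A 6-joint arm with a two-finger parallel gripper is mounted at the origin on the work surface. World frame = base frame: x ahead of the robot, y to its left, z up, the work surface at z = 0. Lengths are in m, angles in degrees, forces in N, time in s.
With the tool pointing down it reaches from about 0.35 to 0.775 m from the base axis. Payload 5.5 kg.
Tool frame: the origin (TCP) lies midway between the tips of the shut fingers; the grasp point (between the pads) lies 19 mm behind it; z points along the fingers, y is the direction in which the jaws open and shut (so a half turn about z gives the same grasp; the last joint's range is limited). The gripper opens to 85 mm and grips with 20 to 120 N. Pads are 22 mm wide; open, the fingers measure 114 mm over their backs; the gripper's body (76 mm by 85 mm) begins 54 mm behind the grasp point. The pads swing forward as they close: fully open they stand 13 mm farther back than shut.
Start: joints at [55.371, 17.945, 2.641, 74.691, 0, 82.002], TCP at [0.258, 0.514, 0.205] pointing down, gripper open.
Joint ranges: [-158.12, 158.12], [-49.38, 96.58], [-58.88, 72.47], [-126.05, 133.96], [-84.25, 85.87], [-180, 180]. Speed limits (degrees/s): [147.25, 147.25, 180, 180, 180, 180].

### API

Orientations are given as a 3x3 rotation matrix whose columns are the frame's x, y, z axes.
In Python, from plant import arm gives the robot as it stands.
- The arm moves only by the tool move_arm, never from a script. Its argument "series" is a list of rows, each a list of 7 numbers: the turn, a rotation vector about the tool's x, y, z in rad, then the shift along the tool's x, y, z in mm, then the finger opening in mm, from 0 to 85.4. A call has 1 to 8 rows; each row is the pose to reach, as a shift and turn from the pose measured when the call began, along the tool's axes at that moment; what a row does not reach only later rows make up. A row lasts 1/8 s, in which the tool goes at most 62.5 mm and 10.7 degrees, less where a joint would pass 70% of its speed; a pose out of reach is approached as far as the arm can. A call with a gripper value outside its range is refused whole. The fingers move at their own pace and stop on an object; "grip_force" is the grip in N (left out, the last holds). Time passes only in rows, so rows that repeat a pose let the fingers close. It gives the time, the measured TCP pose, the force and the opening at its end, in the units of the state.
- arm.observe(): the state, without advancing time (a new reading comes with each control period).
- arm.grab_frame(name): name is "scene" or "top" or "wrist"; returns a dict with "image" (420x560x3 uint8, red, green, blue), "fx", "fy", "cx", "cy" (pixels), "T" (4x4, takes a point from camera to world coordinates). Camera axes: x right, y down, z forward; pixel columns grow to the right and rows downward; lengths in m; the calibration is good to about 2 mm. A picture is of the moment at which its call begins. There is no depth.
- arm.hand_in(): hands the job in, once; it reports no verdict.
The state is a dict: "time": time; "joint_pos": joint angles; "dq": joint speeds; "effort": joint torques, N m; "ee_pos": TCP position; "tool_rot": TCP orientation; "force": force on the tool from outside, world axes, zero at the start; "ft_torque": the same for the moment, N m; "width": opening from 0.0 (shut) to 1.0 (fully open).
Only numpy, scipy, OpenCV 4.12 (cv2) and the standard library are available. Lean on these libraries where they do the work, as an engineer would, in place of code of your own. Each camera call takes 0.05 s, during which the arm holds its last target.

## Working session

There is one attempt and no reset: what is moved stays moved. The work goes in short steps, Python scripts to look and compute and a tool call to move; the robot and the scene stay as the last step left them, time stands still between calls to the robot, and variables do not carry over. Pictures are saved under pics/ and viewed, and the job is handed in when it is done.

Besides the shell and the picture viewer there is one more tool, called after "Emit:" by a JSON object that holds its "name" and its "arguments". move_arm: Moves the arm, as the interface text tells. Its arguments: {"type":"object","properties":{"series":{"type":"array"},"grip_force":{"type":"number"}},"required":["series"]}

```bash
ls; mkdir -p pics; python3 - <<'E'
from plant import arm
import cv2,numpy as np
s=arm.observe();print(s)
for n in ["scene","top","wrist"]:
    f=arm.grab_frame(n);cv2.imwrite(f"pics/{n}0.png",f["image"][:,:,::-1]);print(n,f["fx"],f["fy"],f["cx"],f["cy"],np.round(f["T"],4).tolist())
    np.savez(f"pics/{n}0.npz",**f)
E
```

```text
pics
{'time': 0.0, 'joint_pos': array([ 5.53692655e+01,  1.79877546e+01,  2.57669825e+00,  7.46910027e+01,
       -5.53527765e-04,  8.20039184e+01]), 'dq': array([ 0.00700674,  0.05222729, -0.06133904, -0.07028173,  0.01828365,
       -0.06599239]), 'effort': array([ 1.10444998e-04, -4.80630040e+01,  2.98531723e+01,  1.92882505e-02,
        2.04277802e-05,  3.80930965e-05]), 'ee_pos': array([0.25743868, 0.5135195 , 0.20363722]), 'tool_rot': array([[-8.93883150e-01,  4.48298902e-01, -1.00431775e-03],
       [ 4.48299963e-01,  8.93881971e-01, -1.47117204e-03],
       [ 2.38216718e-04, -1.76529151e-03, -9.99998413e-01]]), 'force': array([ 0.23944833, -0.22278095, -0.55738226]), 'ft_torque': array([ 0.01027387, -0.02714963, -0.01318102]), 'width': 1.0005316252550092}
scene 403.6304707111131 403.6304707111131 276.35785785099694 207.71979223420115 [[-0.3137, 0.7434, -0.5907, 1.1361], [0.9495, 0.2492, -0.1906, 0.2635], [0.0055, -0.6207, -0.784, 0.7881], [0.0, 0.0, 0.0, 1.0]]
top 462.0622681764168 462.0622681764168 280.56750044568105 213.23020165574803 [[-0.0264, -0.991, 0.1316, 0.4101], [-0.9996, 0.0278, 0.0089, 0.0706], [-0.0125, -0.1313, -0.9913, 1.2703], [0.0, 0.0, 0.0, 1.0]]
wrist 352.318481900524 352.318481900524 283.10118895768176 207.23842674660148 [[0.4494, 0.8626, 0.2322, 0.1993], [0.8933, -0.4335, -0.1184, 0.5438], [-0.0015, 0.2607, -0.9654, 0.3724], [0.0, 0.0, 0.0, 1.0]]
```

View pics/top0.png

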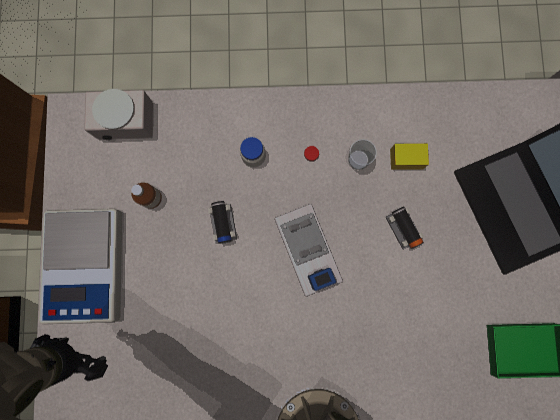

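View pics/scene0.png

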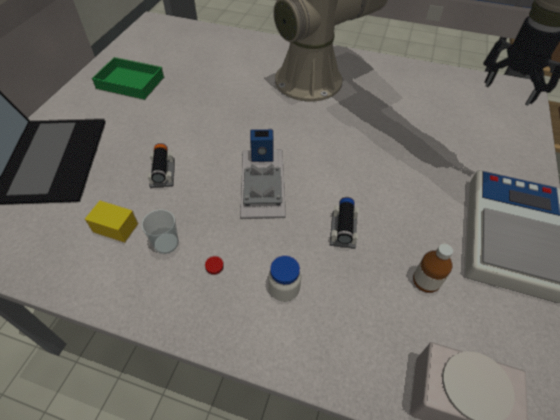

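View pics/wrist0.png

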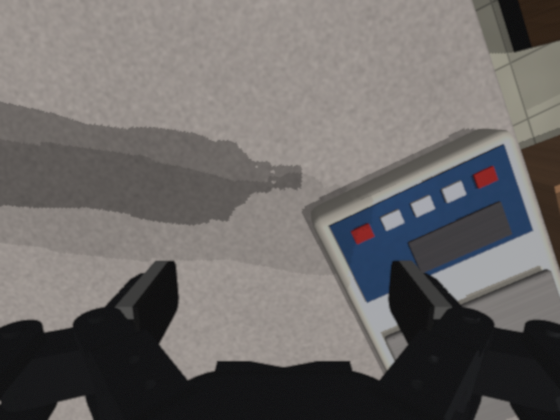

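Top view: the blue-ringed barrel is at about (222,222) with its ring at (224,239). The checker's V is near (305,238) with its head at (321,279), and the orange barrel is at (406,229). Next I'll measure coarsely from the top and scene views.

```bash
cat > h.py <<'E'
import numpy as np,cv2
def load(p): return dict(np.load(p))
def ray(f,u,v):
    d=f["T"][:3,:3]@np.array([(u-f["cx"])/f["fx"],(v-f["cy"])/f["fy"],1.]);return f["T"][:3,3],d
def onz(f,u,v,z):
    o,d=ray(f,u,v);return o+d*(z-o[2])/d[2]
def proj(f,p):
    T=f["T"];c=T[:3,:3].T@(np.asarray(p)-T[:3,3]);return np.array([f["fx"]*c[0]/c[2]+f["cx"],f["fy"]*c[1]/c[2]+f["cy"]])
E
python3 - <<'E'
from h import *
f=load("pics/top0.npz");im=f["image"][:,:,::-1].copy()
c=cv2.resize(im[185:305,195:355],None,fx=5,fy=5,interpolation=cv2.INTER_CUBIC);cv2.imwrite("pics/topz.png",c)
g=load("pics/scene0.npz");im=g["image"][:,:,::-1].copy()
c=cv2.resize(im[120:260,230:370],None,fx=4.2,fy=4.2,interpolation=cv2.INTER_CUBIC);cv2.imwrite("pics/scenez.png",c)
E
```

```text
(no output)
```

View pics/topz.png

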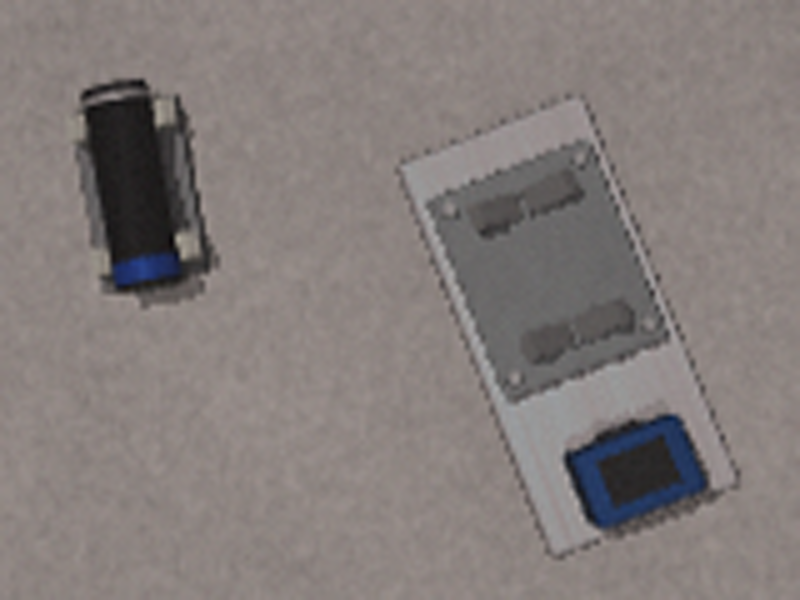

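View pics/scenez.png

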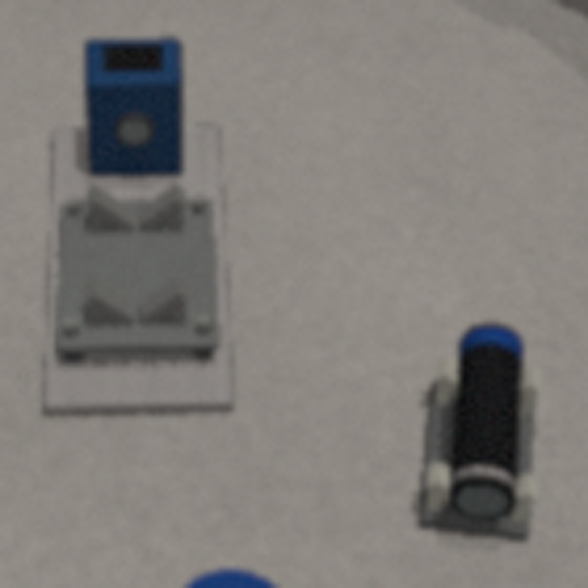

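```bash
python3 - <<'E'
from h import *
f=load("pics/top0.npz")
P=lambda x,y,z:onz(f,195+(x+.5)/5-.5,185+(y+.5)/5-.5,z)
c=[P(*q,0.012) for q in [(400,162),(578,95),(740,485),(557,557)]]
print("base",np.round(c,4).tolist(),[np.linalg.norm(c[i]-c[(i+1)%4]).round(4) for i in range(4)])
ax=(c[0]+c[1])/2-(c[2]+c[3])/2;print("xaxis deg",np.degrees(np.arctan2(ax[1],ax[0])))
p=[P(*q,0.032) for q in [(428,204),(590,140),(670,335),(513,402)]]
print("plate",np.round(p,4).tolist(),[np.linalg.norm(p[i]-p[(i+1)%4]).round(4) for i in range(4)],np.mean(p,0))
ax=(p[0]+p[1])/2-(p[2]+p[3])/2;print("xaxis deg",np.degrees(np.arctan2(ax[1],ax[0])))
# barrel
im=f["image"].astype(int);hsv=cv2.cvtColor(f["image"],cv2.COLOR_RGB2HSV)
m=((hsv[...,0]>105)&(hsv[...,0]<125)&(hsv[...,1]>120)).astype(np.uint8)
n,l,st,ce=cv2.connectedComponentsWithStats(m)
for i in range(1,n):
    if st[i,4]>20: print(st[i],ce[i],np.round(onz(f,*ce[i],.045),4))
a=P(116,100,.04);b=P(147,268,.04)
e1=P(114,84,.04);e2=P(150,287,.04)
print("far",a,"ring",b,"len",np.linalg.norm(e1-e2),"mid",(e1+e2)/2);d=e1-e2;print("dir",np.degrees(np.arctan2(d[1],d[0])))
E
```

```text
base [[0.5671, 0.0985, 0.012], [0.6016, -0.0004, 0.012], [0.387, -0.08, 0.012], [0.3514, 0.0196, 0.012]] [np.float64(0.1047), np.float64(0.2289), np.float64(0.1058), np.float64(0.2297)]
xaxis deg 20.23045200220659
plate [[0.5414, 0.0836, 0.032], [0.5737, -0.0049, 0.032], [0.4675, -0.0438, 0.032], [0.4342, 0.0411, 0.032]] [np.float64(0.0941), np.float64(0.1131), np.float64(0.0912), np.float64(0.1153)] [0.50422755 0.01900521 0.032     ]
xaxis deg 20.880679159100435
[241 137  22  22 375] [251.23466667 147.94666667] [0.7546 0.1569 0.045 ]
[218 236  13   6  59] [223.83050847 238.25423729] [0.5098 0.2342 0.045 ]
[309 268  27  22 217] [321.98156682 278.7281106 ] [ 0.3965 -0.0224  0.045 ]
[  43  284   66   36 1506] [ 78.13811421 302.40239044] [0.3518 0.6185 0.045 ]
far [0.60161532 0.25026511 0.04      ] ring [0.51037813 0.23445573 0.04      ] len 0.11171635146663142 mid [0.55528125 0.24211474 0.04      ]
dir 9.435558785135086
```

Coarse poses, with sizes that agree with those given (base 229 x 105 mm, barrel 112 mm):

| Item | x (m) | y (m) | Axis angle |
|---|---|---|---|
| Barrel | 0.555 | 0.242 | 9.4° |
| Checker | 0.504 | 0.019 | about 20.5° |

Both blue ends point towards the robot, so no half turn is needed. I'll go above the barrel and refine with the wrist camera.

Emit:
{"name": "move_arm", "arguments": {"series": [[0,0,-0.08,-48,-14,4,85],[0,0,-0.16,-97,-27,8,85],[0,0,-0.24,-146,-41,12,85],[0,0,-0.32,-194,-55,16,85],[0,0,-0.4,-243,-68,20,85],[0,0,-0.48,-291,-82,24,85],[0,0,-0.56,-340,-95,30,85],[0,0,-0.63,-388,-109,34,85]]}}

```text
time: 1.15
ee_pos: [0.5563, 0.2409, 0.1693]
tool_rot: [[-0.986, -0.167, -0.001], [-0.167, 0.986, -0.001], [0.002, -0.001, -1.0]]
force: [0.2, 0.0, 0.3]
width: 0.991
```

Emit:
{"name": "move_arm", "arguments": {"series": [[0,0,0,0,0,0,85],[0,0,0,0,0,0,85]]}}

```text
time: 1.4
ee_pos: [0.5558, 0.2407, 0.1687]
tool_rot: [[-0.986, -0.166, -0.003], [-0.166, 0.986, -0.001], [0.003, -0.001, -1.0]]
force: [0.3, -0.5, 0.7]
width: 0.995
```

```bash
python3 - <<'E'
from plant import arm
import cv2,numpy as np
s=arm.observe();print(s["time"],s["ee_pos"],s["tool_rot"].round(4).tolist(),s["force"],s["joint_pos"].round(1))
n="wrist"
f=arm.grab_frame(n);cv2.imwrite(f"pics/{n}1.png",f["image"][:,:,::-1]);np.savez(f"pics/{n}1.npz",**f)
print(f["T"].round(3))
E
```

```text
1.4 [0.55582628 0.24072169 0.16872407] [[-0.9862, -0.1656, -0.0031], [-0.1656, 0.9862, -0.0013], [0.0032, -0.0008, -1.0]] [ 0.25286063 -0.47182518  0.66597075] [15.8 22.2  3.7 71.7 -0.   6.3]
[[-0.164  0.953  0.254  0.492]
 [ 0.986  0.159  0.042  0.23 ]
 [-0.001  0.258 -0.966  0.338]
 [ 0.     0.     0.     1.   ]]
```

View pics/wrist1.png

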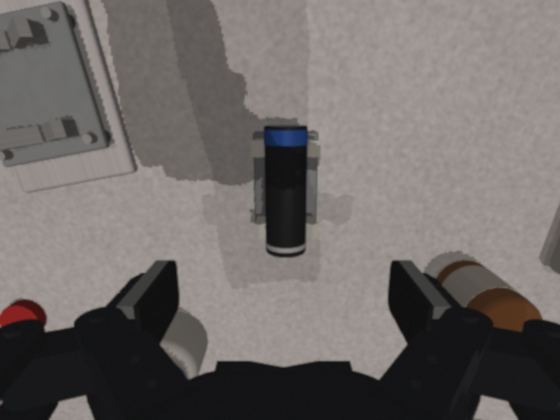

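```bash
python3 - <<'E'
from h import *
f=load("pics/wrist1.npz");im=f["image"];hsv=cv2.cvtColor(im,cv2.COLOR_RGB2HSV)
col=im[120:262,286].astype(int)
for r in list(range(0,30))+list(range(120,142)): print(120+r,col[r].tolist(),end=' ')
print()
g=im.max(2)
pts=[]
for r in range(150,242,6):
    # edges: black (<60) run containing col 286
    row=im[r].astype(int).max(1);L=286
    while row[L]<62:L-=1
    R=286
    while row[R]<62:R+=1
    a=onz(f,L+.5,r,.05);b=onz(f,R-.5,r,.05);pts.append((a+b)/2);print(r,L,R,((a+b)/2).round(4),np.linalg.norm(a-b).round(4))
c=cv2.resize(im[110:270,220:350,::-1],None,fx=4,fy=3.7,interpolation=cv2.INTER_CUBIC);cv2.imwrite("pics/w1z.png",c)
p=np.array(pts);k=np.polyfit(p[:,0],p[:,1],1);print("angle",np.degrees(np.arctan(k[0])),"y at .555",np.polyval(k,.555))
E
```

```text
120 [96, 92, 89] 121 [96, 92, 88] 122 [96, 92, 89] 123 [95, 91, 88] 124 [86, 83, 82] 125 [69, 69, 69] 126 [54, 55, 56] 127 [37, 37, 38] 128 [32, 33, 35] 129 [34, 39, 52] 130 [38, 53, 86] 131 [41, 66, 114] 132 [43, 69, 122] 133 [42, 68, 121] 134 [42, 69, 121] 135 [42, 69, 121] 136 [42, 68, 120] 137 [43, 69, 122] 138 [42, 69, 121] 139 [42, 68, 121] 140 [42, 69, 121] 141 [42, 69, 121] 142 [42, 69, 121] 143 [41, 68, 121] 144 [41, 67, 119] 145 [37, 59, 103] 146 [27, 40, 67] 147 [20, 23, 32] 148 [18, 19, 20] 149 [19, 18, 19] 240 [28, 27, 29] 241 [29, 28, 30] 242 [28, 27, 28] 243 [28, 27, 29] 244 [28, 28, 29] 245 [27, 27, 28] 246 [33, 31, 32] 247 [58, 55, 55] 248 [99, 95, 94] 249 [133, 127, 125] 250 [141, 135, 133] 251 [138, 132, 130] 252 [120, 115, 113] 253 [74, 72, 71] 254 [35, 34, 34] 255 [28, 27, 29] 256 [48, 46, 45] 257 [91, 87, 84] 258 [128, 122, 119] 259 [139, 133, 128] 260 [140, 134, 129] 261 [140, 133, 129] 
150 264 307 [0.5201 0.2369 0.05  ] 0.034
156 264 307 [0.5249 0.2377 0.05  ] 0.0342
162 254 308 [0.5303 0.2349 0.05  ] 0.0433
168 254 308 [0.5351 0.2357 0.05  ] 0.0435
174 254 307 [0.5401 0.2361 0.05  ] 0.0429
180 262 307 [0.5445 0.2402 0.05  ] 0.0364
186 261 306 [0.5496 0.2402 0.05  ] 0.0366
192 263 306 [0.5545 0.2418 0.05  ] 0.0351
198 262 306 [0.5597 0.2423 0.05  ] 0.0361
204 263 306 [0.5648 0.2436 0.05  ] 0.0354
210 262 306 [0.57  0.244 0.05 ] 0.0364
216 264 307 [0.575  0.2461 0.05  ] 0.0357
222 265 306 [0.5803 0.247  0.05  ] 0.0342
228 265 305 [0.5857 0.2475 0.05  ] 0.0335
234 266 305 [0.591  0.2488 0.05  ] 0.0328
240 266 305 [0.5964 0.2497 0.05  ] 0.0329
angle 11.145744774310753 y at .555 0.2415145306294731
```

View pics/w1z.png

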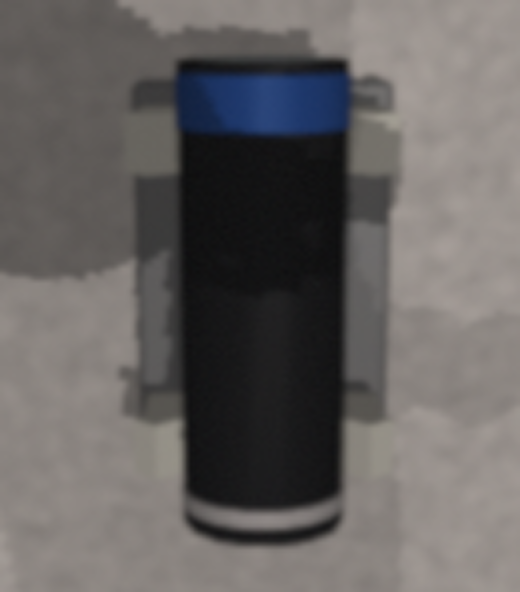

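```bash
python3 - <<'E'
from h import *
f=load("pics/wrist1.npz")
for r,z,s in [(146,.058,-.040),(130,.058,-.052),(125.3,.04,-.055),(256,.04,.055),(254,.058,.055)]:
    p=onz(f,285.8,r,z);d=np.array([np.cos(np.radians(9.5)),np.sin(np.radians(9.5)),0]);print(r,p.round(4),"centre",(p-s*d).round(4))
from plant import arm
s=arm.observe();R=s["tool_rot"]
t=np.array([.555,.2425,.02]);print((R.T@(t-s["ee_pos"])*1000).round(1))
E
```

```text
146 [0.5162 0.2364 0.058 ] centre [0.5557 0.243  0.058 ]
130 [0.5041 0.2344 0.058 ] centre [0.5554 0.243  0.058 ]
125.3 [0.5011 0.234  0.04  ] centre [0.5554 0.2431 0.04  ]
256 [0.6152 0.2532 0.04  ] centre [0.5609 0.2442 0.04  ]
254 [0.6059 0.2516 0.058 ] centre [0.5517 0.2425 0.058 ]
[-1.00e-01  1.40e+00  1.49e+02]
```

Barrel centre refined to (0.555, 0.243), axis 9.5°. The ring edges agree to 1 mm. Descending.

Emit:
{"name": "move_arm", "arguments": {"series": [[0,-0.003,0,0,2,40,85],[0,-0.003,0,0,2,80,85],[0,-0.003,0,0,2,110,85],[0,-0.003,0,0,2,130,85],[0,-0.003,0,0,2,142,85],[0,-0.003,0,0,2,149,85],[0,-0.003,0,0,2,149,85],[0,-0.003,0,0,2,149,85]]}}

```text
time: 2.45
ee_pos: [0.5554, 0.2434, 0.0209]
tool_rot: [[-0.986, -0.167, 0.002], [-0.167, 0.986, -0.0], [-0.002, -0.001, -1.0]]
force: [0.1, -0.5, -0.8]
width: 0.992
```

```bash
python3 - <<'E'
from plant import arm
import cv2,numpy as np
n="wrist"
f=arm.grab_frame(n);cv2.imwrite(f"pics/{n}2.png",f["image"][:,:,::-1])
E
```

```text
(no output)
```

View pics/wrist2.png

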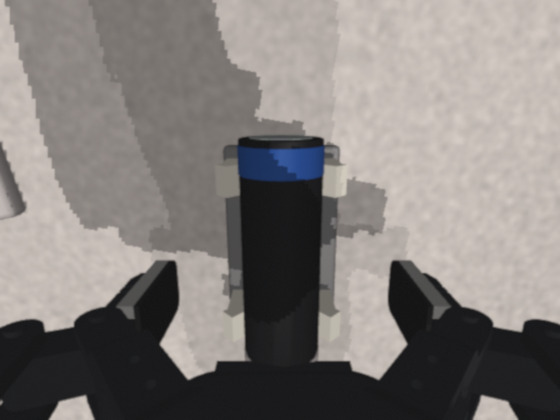

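The barrel (cols 238–325) sits centred between the pads (mid col 283). Closing.

Emit:
{"name": "move_arm", "arguments": {"series": [[0,0,0,0,0,0,60],[0,0,0,0,0,0,45],[0,0,0,0,0,0,38],[0,0,0,0,0,0,30],[0,0,0,0,0,0,30],[0,0,0,0,0,0,30],[0,0,0,0,0,0,30],[0,0,0,0,0,0,30]], "grip_force": 50}}

```text
time: 3.5
ee_pos: [0.5557, 0.2426, 0.0211]
tool_rot: [[-0.986, -0.166, 0.002], [-0.166, 0.986, -0.002], [-0.002, -0.002, -1.0]]
force: [0.8, -5.0, 3.4]
width: 0.358
```

The opening reads 0.358 (about 30.6 mm), less than the 36 mm diameter, so I'll look before lifting.

```bash
python3 - <<'E'
from plant import arm
import cv2,numpy as np
s=arm.observe();print(s["time"],s["width"],s["force"],s["ft_torque"])
for n in ["wrist","scene"]:
    f=arm.grab_frame(n);im=f["image"][:,:,::-1]
    if n=="scene": im=cv2.resize(im[140:280,270:420],None,fx=4,fy=4,interpolation=cv2.INTER_CUBIC)
    cv2.imwrite(f"pics/{n}3.png",im)
print(arm.observe()["width"])
E
```

```text
3.5 0.35848101398019167 [ 0.84156944 -4.96571851  3.41392918] [-1.21130898 -0.02973976  0.04574468]
0.356100539604943
```

View pics/wrist3.png

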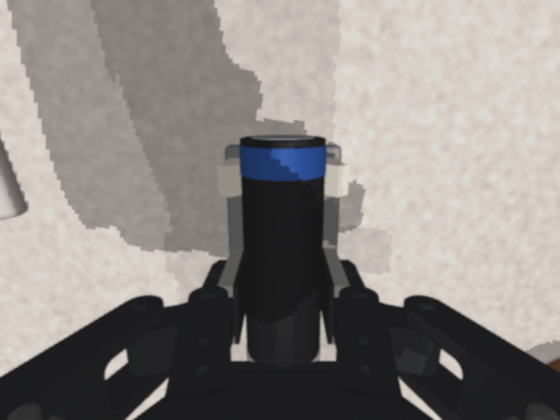

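View pics/scene3.png

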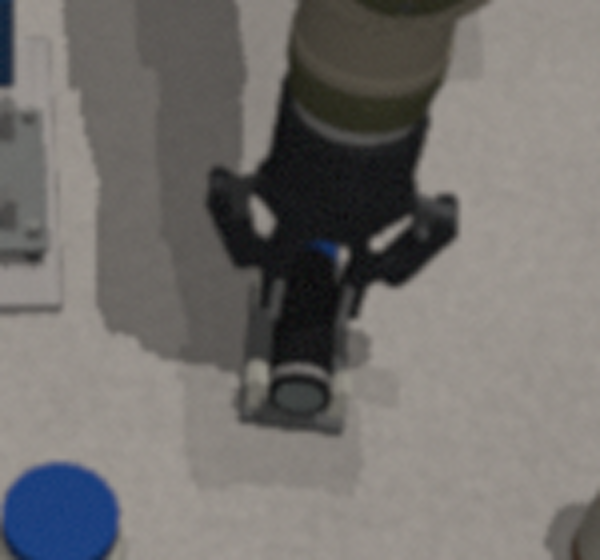

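Both pads are on the barrel and it hasn't shifted in the rest. Tighten and lift.

Emit:
{"name": "move_arm", "arguments": {"series": [[0,0,0,0,0,0,20],[0,0,0,0,0,0,20],[0,0,0,0,0,-4,20],[0,0,0,0,0,-15,20],[0,0,0,0,0,-35,20],[0,0,0,0,0,-65,20],[0,0,0,0,0,-90,20],[0,0,0,0,0,-90,20]], "grip_force": 50}}

```text
time: 4.6
ee_pos: [0.5572, 0.2438, 0.1137]
tool_rot: [[-0.986, -0.167, 0.007], [-0.167, 0.986, 0.001], [-0.007, -0.001, -1.0]]
force: [0.2, 0.4, -1.0]
width: 0.318
```

```bash
python3 - <<'E'
from plant import arm
import cv2,numpy as np
s=arm.observe();print(s["time"],s["width"],s["force"],s["ft_torque"],s["ee_pos"],s["tool_rot"].round(4).tolist())
for n in ["wrist","top"]:
    f=arm.grab_frame(n);im=f["image"][:,:,::-1];np.savez(f"pics/{n}4.npz",**f)
    cv2.imwrite(f"pics/{n}4.png",im)
R=s["tool_rot"];t=np.array([.504,.019,s["ee_pos"][2]]);print(R.T@(t-s["ee_pos"])*1000)
E
```

```text
4.6 0.3178739854501133 [ 0.18701182  0.3934793  -1.01680568] [ 0.01760822 -0.00549382 -0.00661933] [0.55723901 0.24376846 0.11366958] [[-0.986, -0.1666, 0.0069], [-0.1666, 0.986, 0.0006], [-0.0069, -0.0006, -1.0]]
[  89.94482452 -212.75557939   -0.4933728 ]
```

View pics/wrist4.png

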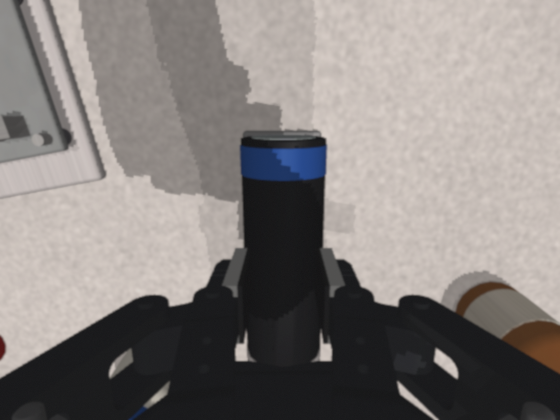

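The barrel is lifted with its ring in the same place (rows 145–178), so it hasn't slipped. Carry it to above the checker, turning 10.9°.

Emit:
{"name": "move_arm", "arguments": {"series": [[0,0.002,-0.03,12,-29,0,20],[0,0.004,-0.06,28,-65,0,20],[0,0.006,-0.1,46,-108,0,20],[0,0.007,-0.14,63,-150,0,20],[0,0.007,-0.17,78,-185,0,20],[0,0.007,-0.19,87,-207,0,20],[0,0.007,-0.19,90,-213,0,20],[0,0.007,-0.19,90,-213,0,20]], "grip_force": 50}}

```text
time: 5.7
ee_pos: [0.5014, 0.0182, 0.1101]
tool_rot: [[-0.937, -0.349, -0.006], [-0.349, 0.937, -0.002], [0.007, -0.0, -1.0]]
force: [-0.0, 0.5, -1.4]
width: 0.316
```

Emit:
{"name": "move_arm", "arguments": {"series": [[0,0,0,0,0,0,20],[0,0,0,0,0,0,20],[0,0,0,0,0,0,20]]}}

```text
time: 6.08
ee_pos: [0.5015, 0.0188, 0.11]
tool_rot: [[-0.937, -0.35, -0.006], [-0.35, 0.937, -0.002], [0.006, 0.0, -1.0]]
force: [0.2, -0.5, -0.9]
width: 0.314
```

```bash
python3 - <<'E'
from plant import arm
import cv2,numpy as np
s=arm.observe();print(s["time"],s["width"],s["force"],s["ft_torque"],s["ee_pos"],s["tool_rot"].round(4).tolist())
for n in ["wrist","top","scene"]:
    f=arm.grab_frame(n);im=f["image"][:,:,::-1];np.savez(f"pics/{n}5.npz",**f)
    if n=="scene": im=cv2.resize(im[100:240,200:350],None,fx=4,fy=4,interpolation=cv2.INTER_CUBIC)
    cv2.imwrite(f"pics/{n}5.png",im)
E
```

```text
6.075 0.31430131390462696 [ 0.16155995 -0.49903562 -0.91064431] [ 0.03152765 -0.01936775 -0.00231329] [0.50153447 0.01877513 0.1100092 ] [[-0.9368, -0.3499, -0.0061], [-0.3499, 0.9368, -0.0023], [0.0065, 0.0, -1.0]]
```

View pics/wrist5.png

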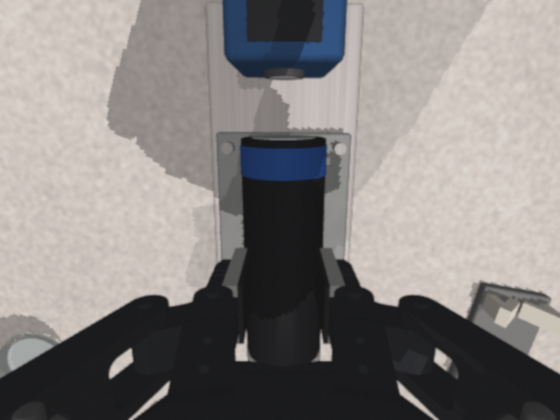

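View pics/scene5.png

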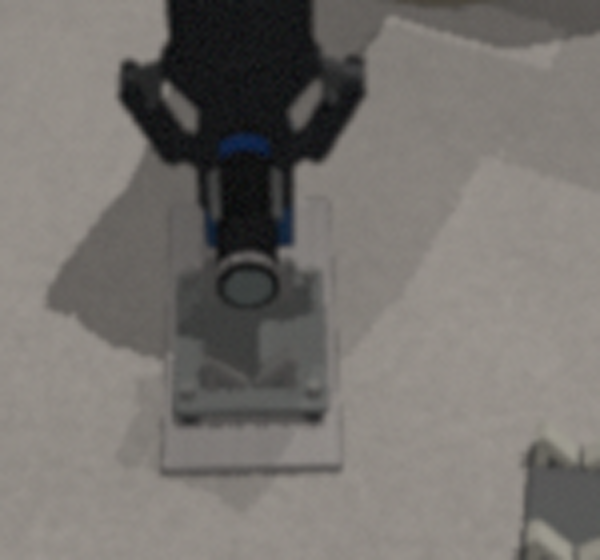

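The barrel hovers aligned over the V, blue end towards the head. The plate's head-side edge is at row ~132 (cols 218–351). I'll refine the seat from this view.

```bash
python3 - <<'E'
from h import *
f=load("pics/wrist5.npz");im=f["image"]
c=cv2.resize(im[0:250,190:380,::-1],None,fx=3,fy=2.4,interpolation=cv2.INTER_CUBIC);cv2.imwrite("pics/w5z.png",c)
E
```

```text
(no output)
```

View pics/w5z.png

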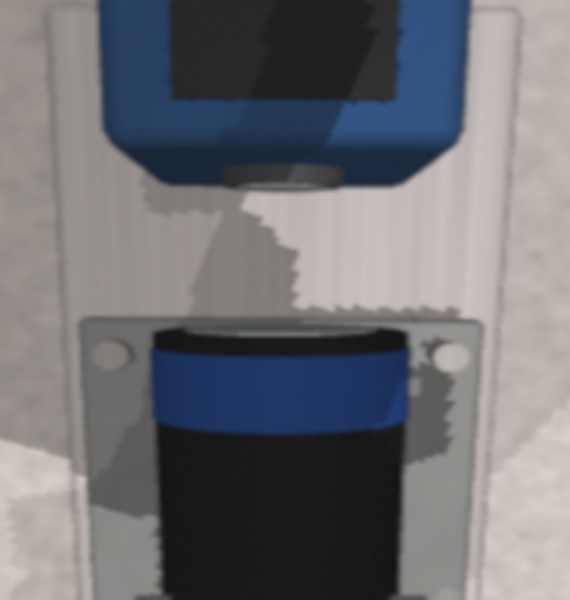

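```bash
python3 - <<'E'
from h import *
f=load("pics/wrist5.npz")
P=lambda x,y,z:onz(f,190+(x+.5)/3-.5,(y+.5)/2.4-.5,z)
L=P(80,320,.032);R=P(483,322,.032);print("plate edge",L.round(4),R.round(4),np.linalg.norm(L-R))
hl=P(170,184,.012);hr=P(405,184,.012);print("head foot",hl.round(4),hr.round(4),np.linalg.norm(hl-hr))
a=[P(48,10,.012),P(79,590,.012),P(520,10,.012),P(478,590,.012)]
for i in(0,2):
    d=a[i+1]-a[i];print("base edge ang",np.degrees(np.arctan2(d[1],d[0])),a[i].round(4))
th=np.radians(20.5);d=np.array([np.cos(th),np.sin(th),0]);n=np.array([-d[1],d[0],0])
for e in (L,R): pass
print("origin from plate",((L+R)/2+.058*d).round(4),"from head",((hl+hr)/2+.091*d).round(4))
w=[abs((a[0]-a[2])@n),abs((a[1]-a[3])@n)];m=[((a[0]+a[2])/2),((a[1]+a[3])/2)];print("basewidth",w,"lat of mid vs TCP",[(q-np.array([.5015,.0188,0]))@n for q in m], "plate lat",((L+R)/2-np.array([.5015,.0188,0]))@n)
e=L-R;print("edge-normal ang",np.degrees(np.arctan2(e[1],e[0]))+90, np.degrees(np.arctan2(e[1],e[0]))-90)
# barrel
for y,s,z in [(433,-.04,.150-.002),(353,-.052,.148)]:
    p=P(282,y,z);print("barrel c",(p-s*d).round(4))
E
```

```text
plate edge [ 0.469  -0.0422  0.032 ] [0.4373 0.0446 0.032 ] 0.09234157354659449
head foot [ 0.4259 -0.0373  0.012 ] [0.4064 0.0152 0.012 ] 0.055941730802461655
base edge ang 19.926388046874234 [ 0.3916 -0.0782  0.012 ]
base edge ang 20.0149797376157 [0.3543 0.0221 0.012 ]
origin from plate [0.5075 0.0215 0.032 ] from head [0.5014 0.0208 0.012 ]
basewidth [np.float64(0.10707423646297612), np.float64(0.10734496285431618)] lat of mid vs TCP [np.float64(0.0011298063733470567), np.float64(-0.00048772676643000595)] plate lat 0.0004353375549106524
edge-normal ang 20.05547959524357 -159.94452040475642
barrel c [0.5013 0.0191 0.148 ]
barrel c [0.5009 0.0189 0.148 ]
```

```bash
python3 - <<'E'
from h import *
f=load("pics/top0.npz");g=load("pics/scene0.npz")
P=lambda x,y,z:onz(f,195+(x+.5)/5-.5,185+(y+.5)/5-.5,z)
S=lambda x,y,z:onz(g,230+(x+.5)/4.2-.5,120+(y+.5)/4.2-.5,z)
print("V top",P(552,267,.047))
# scene base corners z .012, near edge (far from head) (43,410),(233,408); plate near (58,348),(217,346), far(70,200),(213,200)
b=[S(43,408,.012),S(233,407,.012)];print(np.round(b,4),np.linalg.norm(b[0]-b[1]))
p=[S(57,349,.032),S(218,347,.032),S(66,200,.032),S(213,199,.032)];print("plate",np.round(p,4),np.mean(p,0),np.linalg.norm(p[0]-p[1]),np.linalg.norm(p[0]-p[2]))
# head front face top edge: (88,88),(182,85) z .096
h=[S(88,86,.096),S(182,84,.096)];d=np.array([np.cos(np.radians(20.2)),np.sin(np.radians(20.2)),0]);print("head",np.round(h,4),np.linalg.norm(h[0]-h[1]),np.mean(h,0)+.091*d)
h=[S(90,174,.012),S(182,174,.012)];print("headfoot",np.round(h,4),np.linalg.norm(h[0]-h[1]),np.mean(h,0)+.091*d)
# V apex tips: near pair tops (87,292),(187,292); far (92,187),(180,187) z=.0605
v=[S(87,292,.0605),S(187,292,.0605),S(92,187,.0605),S(180,187,.0605)];print("V",np.round(v,4),np.mean(v,0),np.linalg.norm(v[0]-v[1]),np.linalg.norm(v[0]-v[2]))
E
```

```text
V top [0.50445667 0.01859085 0.047     ]
[[6.056e-01 2.000e-04 1.200e-02]
 [5.703e-01 1.033e-01 1.200e-02]] 0.10898284259374293
plate [[ 0.5772 -0.001   0.032 ]
 [ 0.5464  0.0862  0.032 ]
 [ 0.4648 -0.0387  0.032 ]
 [ 0.435   0.0471  0.032 ]] [0.50584657 0.0234113  0.032     ] 0.0924885170699428 0.11853545159576431
head [[ 0.4289 -0.0346  0.096 ]
 [ 0.4092  0.0183  0.096 ]] 0.05643443954986707 [0.50440809 0.02326272 0.096     ]
headfoot [[ 0.4205 -0.0404  0.012 ]
 [ 0.4016  0.0157  0.012 ]] 0.05910641413194865 [0.49647477 0.01907388 0.012     ]
V [[ 0.5539  0.01    0.0605]
 [ 0.5359  0.0638  0.0605]
 [ 0.4751 -0.0164  0.0605]
 [ 0.4583  0.0335  0.0605]] [0.50578113 0.02273309 0.0605    ] 0.056788709468942614 0.08316172400311922
```

Several views put the seat near (0.505, 0.0205), axis about 20.2°. The barrel therefore needs about 4 mm away from the head and a tiny turn. Lower to about 10 mm above the seat.

Emit:
{"name": "move_arm", "arguments": {"series": [[0,-0.003,0.004,-3,0,12,20],[0,-0.003,0.005,-4,0,28,20],[0,-0.003,0.005,-4,0,42,20],[0,-0.003,0.005,-4,0,52,20],[0,-0.003,0.005,-4,0,57,20],[0,-0.003,0.005,-4,0,57,20],[0,-0.003,0.005,-4,0,57,20]]}}

```text
time: 7.1
ee_pos: [0.5054, 0.0196, 0.0535]
tool_rot: [[-0.939, -0.345, -0.002], [-0.345, 0.939, -0.001], [0.003, -0.001, -1.0]]
force: [-0.1, -0.3, -1.5]
width: 0.318
```

```bash
python3 - <<'E'
from plant import arm
import cv2,numpy as np
s=arm.observe();print(s["time"],s["width"],s["force"],s["ft_torque"],s["ee_pos"],s["tool_rot"].round(4).tolist())
for n in ["wrist","top","scene"]:
    f=arm.grab_frame(n);im=f["image"][:,:,::-1];np.savez(f"pics/{n}6.npz",**f)
    if n=="scene": im=cv2.resize(im[100:240,200:350],None,fx=4,fy=4,interpolation=cv2.INTER_CUBIC)
    cv2.imwrite(f"pics/{n}6.png",im)
E
```

```text
7.1 0.3183788907024786 [-0.11765318 -0.2988169  -1.5270562 ] [ 0.00405391 -0.02392428 -0.01153468] [0.50536296 0.01964883 0.05350645] [[-0.9387, -0.3446, -0.0023], [-0.3446, 0.9387, -0.0014], [0.0026, -0.0005, -1.0]]
```

View pics/wrist6.png

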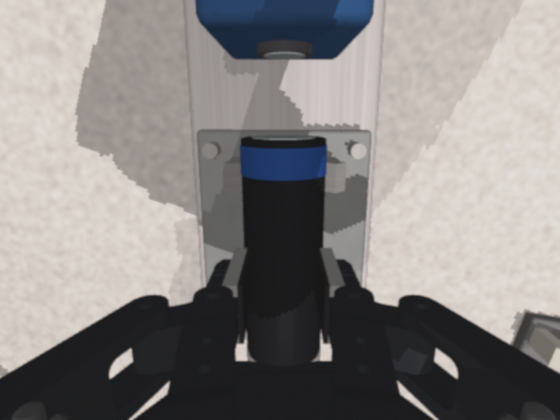

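View pics/scene6.png

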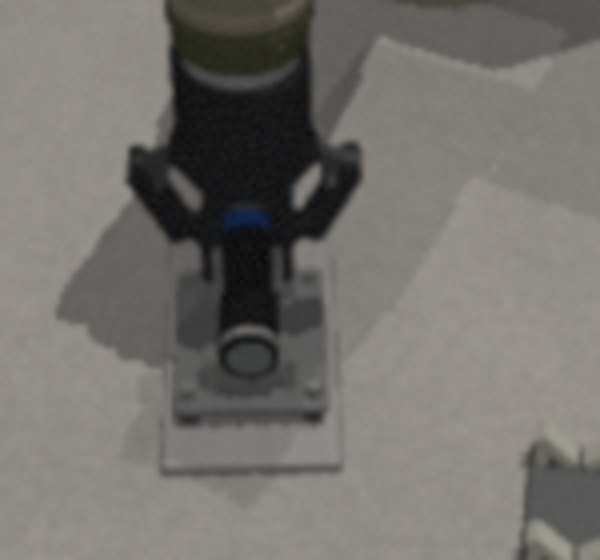

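```bash
python3 - <<'E'
from h import *
f=load("pics/wrist6.npz");im=f["image"]
c=cv2.resize(im[110:250,185:385,::-1],None,fx=4,fy=4,interpolation=cv2.INTER_CUBIC);cv2.imwrite("pics/w6z.png",cv2.convertScaleAbs(c,alpha=1.5))
# predictions for seat (0.505,.0205), 20.2
th=np.radians(20.2);d=np.array([np.cos(th),np.sin(th),0]);n=np.array([-d[1],d[0],0]);o=np.array([.505,.0205,0])
for nm,x,y,z in [("plate L",-.058,-.047,.032),("plate R",-.058,.047,.032),("Vtop out L",-.044,-.028,.0605),("Vtop in L",-.03,-.028,.0605),("Vtop out R",-.044,.028,.0605),("Vtop in R",-.03,.028,.0605),("head top L",-.091,-.03,.096),("head foot L",-.091,-.03,.012)]:
    q=proj(f,o+x*d+y*n+np.array([0,0,z]));print(nm,q.round(1),"zoom",((q-[185,110])*4).round())
E
```

```text
plate L [195.3 126.3] zoom [41. 65.]
plate R [373.7 125.9] zoom [755.  64.]
Vtop out L [223.7 159.8] zoom [155. 199.]
Vtop in L [225.1 189.6] zoom [160. 318.]
Vtop out R [345.7 159.5] zoom [643. 198.]
Vtop in R [344.4 189.4] zoom [638. 318.]
head top L [193.3  29.9] zoom [  33. -320.]
head foot L [230.5  64.2] zoom [ 182. -183.]
```

View pics/w6z.png

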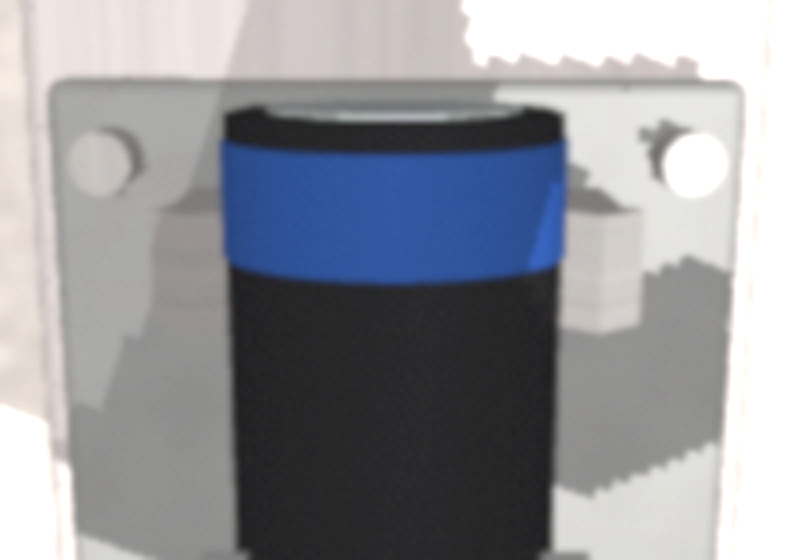

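```bash
python3 - <<'E'
from h import *
f=load("pics/wrist6.npz")
th=np.radians(20.2);d=np.array([np.cos(th),np.sin(th),0]);n=np.array([-d[1],d[0],0]);o=np.array([.5054,.0196,0])
Z=lambda x,y,z:onz(f,185+(x+.5)/4-.5,110+(y+.5)/4-.5,z)
for nm,x,y,z,s in [("ring in",393,283,.0904,-.04),("ring out",393,152,.0904,-.052),("Vout",400,211,.0605,-.044),("Vin",400,329,.0605,-.03),("plate",396,80,.032,-.058)]:
    p=Z(x,y,z)-o;print(nm,"centre rel TCP: along",(p@d-s).round(4),"lat",(p@n).round(4))
L=Z(157,265,.0605);R=Z(641,265,.0605);print("V lateral mid",(((L+R)/2-o)@n).round(4),np.linalg.norm(L-R))
E
```

```text
ring in centre rel TCP: along -0.0 lat 0.0002
ring out centre rel TCP: along -0.0003 lat 0.0002
Vout centre rel TCP: along 0.0012 lat 0.001
Vin centre rel TCP: along 0.0011 lat 0.0009
plate centre rel TCP: along 0.0017 lat 0.0005
V lateral mid 0.0008 0.0562051427401352
```

In the same view the seat is 1.2 mm beyond the barrel's centre along the axis and about 0.6 mm to the side. I'll correct both and lower to contact.

Emit:
{"name": "move_arm", "arguments": {"series": [[0,0,0,-1.3,0.6,0,20],[0,0,0,-1.3,0.6,4,20],[0,0,0,-1.3,0.6,7,20],[0,0,0,-1.3,0.6,9,20],[0,0,0,-1.3,0.6,10.5,20],[0,0,0,-1.3,0.6,12,20],[0,0,0,-1.3,0.6,12,20],[0,0,0,-1.3,0.6,12,20]]}}

```text
time: 8.25
ee_pos: [0.5065, 0.0204, 0.042]
tool_rot: [[-0.939, -0.344, -0.002], [-0.344, 0.939, -0.002], [0.002, -0.001, -1.0]]
force: [-1.9, -1.7, 4.7]
width: 0.32
```

Contact: +4.7 N plus the barrel's weight at TCP z 42.0 mm, so the carriage has sunk about 1 mm. Press a further 4 mm slowly.

Emit:
{"name": "move_arm", "arguments": {"series": [[0,0,0,0,0,1,20],[0,0,0,0,0,2,20],[0,0,0,0,0,3,20],[0,0,0,0,0,4,20],[0,0,0,0,0,4,20],[0,0,0,0,0,4,20]]}}

```text
time: 9.0
ee_pos: [0.5066, 0.0203, 0.0388]
tool_rot: [[-0.939, -0.344, -0.001], [-0.344, 0.939, -0.002], [0.002, -0.002, -1.0]]
force: [-2.7, -1.5, 9.1]
width: 0.319
```

```bash
python3 - <<'E'
from plant import arm
import cv2,numpy as np
s=arm.observe();print(s["time"],s["width"],s["force"],s["ft_torque"],s["ee_pos"],s["tool_rot"].round(4).tolist())
for n in ["wrist","top","scene"]:
    f=arm.grab_frame(n);im=f["image"][:,:,::-1];np.savez(f"pics/{n}7.npz",**f)
    if n=="scene": im=cv2.resize(im[100:240,200:350],None,fx=4,fy=4,interpolation=cv2.INTER_CUBIC)
    if n=="wrist": im=cv2.convertScaleAbs(cv2.resize(im[110:250,185:385],None,fx=4,fy=4,interpolation=cv2.INTER_CUBIC),alpha=1.5)
    cv2.imwrite(f"pics/{n}7.png",im)
E
```

```text
9.0 0.31936206886609275 [-2.74705443 -1.5301522   9.05350302] [-0.32128209  0.74673547 -0.08267467] [0.50660102 0.02032871 0.03875164] [[-0.9388, -0.3445, -0.0011], [-0.3444, 0.9388, -0.0021], [0.0018, -0.0016, -1.0]]
```

View pics/wrist7.png

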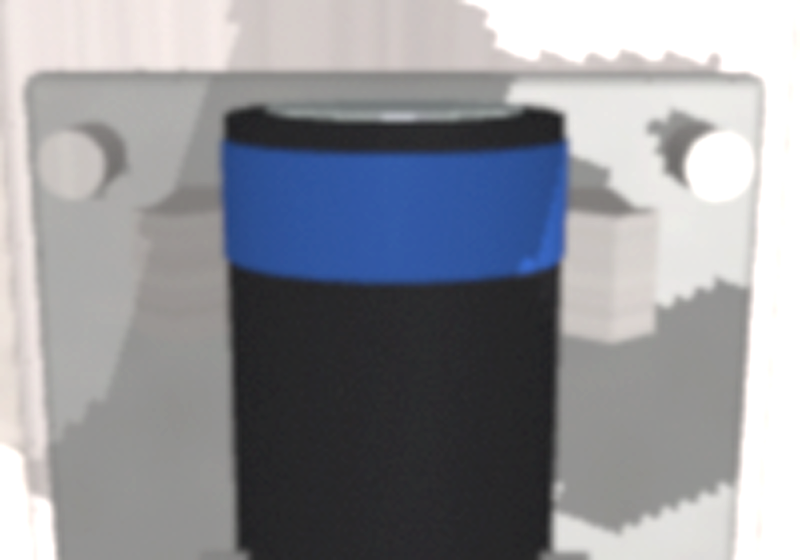

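View pics/scene7.png

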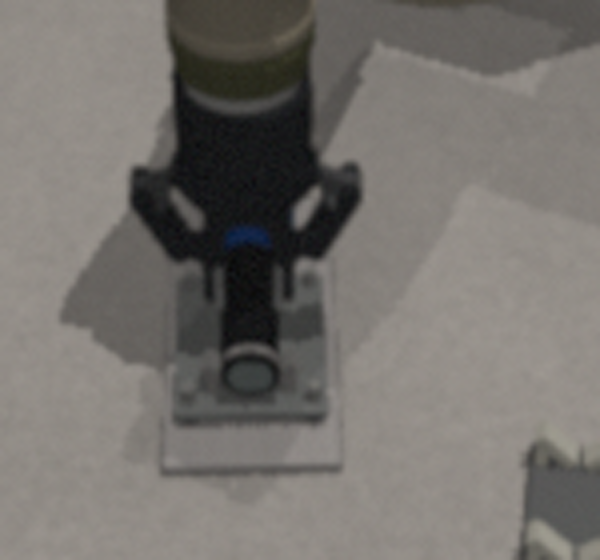

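Force (9.1 N plus about 1.8 N of weight) and height both give about 3.9 mm sunk, and the barrel sits centred. About 1 mm more, allowing for the arm's give.

Emit:
{"name": "move_arm", "arguments": {"series": [[0,0,0,0,0,0.7,20],[0,0,0,0,0,1.3,20],[0,0,0,0,0,1.9,20],[0,0,0,0,0,1.9,20],[0,0,0,0,0,1.9,20],[0,0,0,0,0,1.9,20]]}}

```text
time: 9.9
ee_pos: [0.5066, 0.0203, 0.0378]
tool_rot: [[-0.939, -0.344, -0.001], [-0.344, 0.939, -0.002], [0.001, -0.002, -1.0]]
force: [-3.8, -1.5, 10.5]
width: 0.321
```

```bash
python3 - <<'E'
from plant import arm
from h import *
f=arm.grab_frame("wrist");s=arm.observe();print(s["time"],s["width"],s["force"],s["ft_torque"],s["ee_pos"],s["tool_rot"].round(4).tolist());np.savez("pics/wrist8.npz",**f)
cv2.imwrite("pics/wrist8.png",cv2.convertScaleAbs(cv2.resize(f["image"][110:250,185:385,::-1],None,fx=4,fy=4,interpolation=cv2.INTER_CUBIC),alpha=1.5))
t=arm.grab_frame("top");cv2.imwrite("pics/top8.png",t["image"][:,:,::-1])
E
```

```text
9.95 0.31818086890373076 [-3.56728461 -2.22988999 11.25251775] [-0.21354682  0.86642247 -0.00963761] [0.5066139  0.02033003 0.03777889] [[-0.9388, -0.3445, -0.0006], [-0.3445, 0.9388, -0.0022], [0.0013, -0.0019, -1.0]]
```

View pics/wrist8.png

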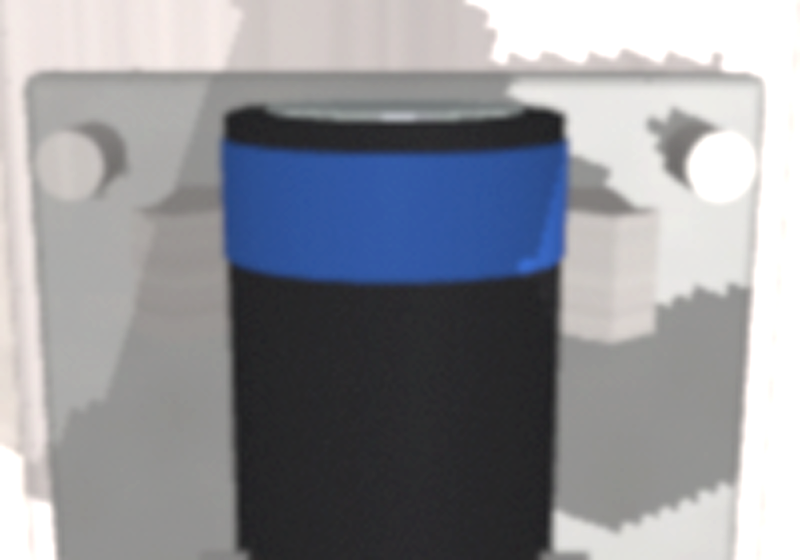

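View pics/top8.png

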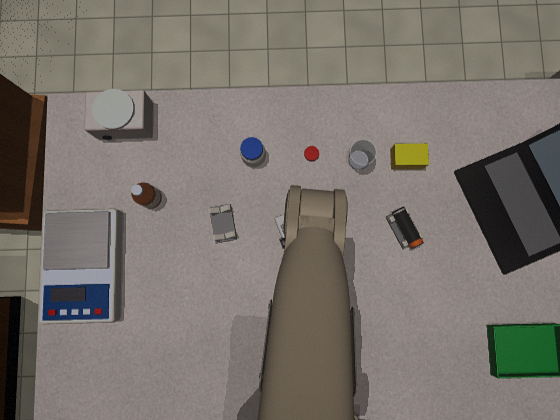

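About 5 mm sunk by both force and height. A sideways force of about 4 N along the axis remains, so I'll ease that out while keeping the depth.

Emit:
{"name": "move_arm", "arguments": {"series": [[0,0,0,0.2,0,0.9,20],[0,0,0,0.4,0,0.9,20],[0,0,0,0.4,0,0.9,20],[0,0,0,0.4,0,0.9,20]]}}

```text
time: 10.5
ee_pos: [0.5066, 0.0203, 0.0379]
tool_rot: [[-0.939, -0.345, 0.001], [-0.345, 0.939, -0.002], [0.0, -0.002, -1.0]]
force: [-3.3, -1.0, 11.2]
width: 0.321
```

```bash
python3 - <<'E'
from plant import arm
from h import *
f=arm.grab_frame("wrist")
s=arm.observe();print(s["time"],s["width"],s["force"],s["ft_torque"],s["ee_pos"],s["dq"].round(2))
th=np.radians(20.2);d=np.array([np.cos(th),np.sin(th),0]);n=np.array([-d[1],d[0],0]);F=s["force"];print("axial",F@d,"lat",F@n)
o=s["ee_pos"]*[1,1,0]
cv2.imwrite("pics/wrist9.png",f["image"][:,:,::-1])
Z=lambda x,y,z:onz(f,185+(x+.5)/4-.5,110+(y+.5)/4-.5,z)
for nm,x,y,z,s_ in [("ring in",393,283,.0567+.018,-.04),("ring out",393,152,.0567+.018,-.052),("Vout",400,211,.0555,-.044),("Vin",400,338,.0555,-.03)]:
    p=Z(x,y,z)-o;print(nm,(p@d-s_).round(4))
E
```

```text
10.55 0.3193419904181231 [-3.15352543 -0.98098498 10.25963391] [-0.17215211  0.71365667 -0.01043283] [0.50664218 0.02029641 0.03794475] [-0.09  0.05  0.03 -0.04 -0.12  0.02]
axial -3.2982939601522503 lat 0.16825909622611557
ring in -0.0001
ring out -0.0004
Vout -0.0003
Vin -0.0003
```

View pics/wrist9.png

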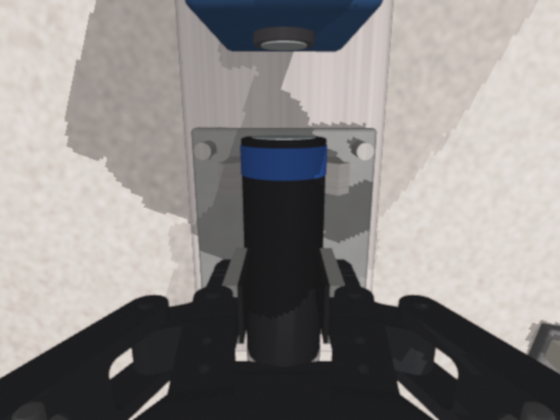

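The barrel is centred on the V within about 0.3 mm. The lateral force is about 0, so both sides bear, and it is sunk about 4.7–5 mm and steady. Handing in.

```bash
python3 -c "
from plant import arm
print(arm.hand_in());s=arm.observe();print(s['time'],s['ee_pos'],s['force'])"
```

```text
the job is handed in; nothing more can be done
None
the job is handed in; nothing more can be done
```

The blue-ringed barrel is in the checker's V, blue end towards the sensor head. I handed in at about 10.6 s with the gripper still holding it pressed.

**Last checks:**
- **Lengthwise centring:** the wrist camera put the barrel's centre within about 0.3 mm of the V's centre.
- **Depth:** TCP height gives about 4.7 mm of sink. The force (10.3–11.2 N on the tool, plus about 1.8 N assumed for the barrel's weight) gives about 4.7–5.3 mm.
- **Both sides bearing:** the sideways force across the V was about 0.2 N, so it looks evenly loaded.
- **Other items:** in the last top view the orange-ringed barrel, bottle, jar, cap, beaker and box stood in their starting places.

**Disagreements:**
- **Leftover force along the axis:** about 3 N towards the head remained. Shifting the arm to ease it only brought it down from about 4 N.
- **Gripper opening:** it read about 27 mm on the 36 mm barrel. The wrist pictures showed both pads on the barrel and no slip.
- **Checker position:** the first estimates differed by a few mm between views. I settled it from the wrist view just above the V.

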